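# Roll the shoe last from heel pad to large foot

### The job

The heel is done and the sole comes next: roll the three-footed metal shoe last over on its wooden board, pushing it with the fingertips or the outside of the fingers, until it stands steady with its large foot level on top. Only push it, do not pick it up or carry it, and keep it standing on the board. Leave the shoe, the polish tin, the brush and the hammer where they are.

Things in the scene. Friction and masses are not known exactly. Their poses are not given: they have to be found in the camera images.
- board: Plain wooden work board, fixed to the table, 520 x 900 x 20 mm (its x, y, z); origin at the centre of its underside, which lies on the table; its upper face, on which the last and the small things stand, is 20 mm above the table.
- last: Loose cobbler's three-way last, cast aluminium, 0.7-0.95 kg: three arms 120 deg apart in its x-z plane, each ending in a flat 10 mm foot plate facing outward. Origin in the hub; y across the plates (rolls about it). At the start own z is up, heel pad on top 264 mm above the board, small foot on its +x side. To get the large foot up it rolls 120 deg towards its starting +x, in two tips, moving about 0.25 m.
- large_heel (a point): Middle of the heel end (41 mm wide) of the large foot's outer face, at -116, 0, +11 mm in the last's frame. Large foot: sole shape, 165 mm long, 66 mm wide. When the last stands flat on the small foot this end is on top, 212 mm above the board, and the large face slopes down from it at 60 deg towards the side it was pushed from: push there for the second tip.
- large_toe (a point): Middle of the toe end (32 mm wide) of the large foot's outer face, at -34, 0, -132 mm in the last's frame. On the board at the start. When the last stands as wanted, both ends of the large foot are 191 mm above the board.
- small_heel (a point): Middle of the heel end (33 mm wide) of the small foot's outer face, at +46, 0, -132 mm in the last's frame. On the board at the start; the last tips over this edge when leaned about 23 deg towards its +x, then drops flat on the small foot (60 deg), where it can rest or roll on. Pushing near the top takes 1 to 3 N.
- small_toe (a point): Middle of the toe end (28 mm wide) of the small foot's outer face, at +116, 0, -11 mm in the last's frame. Small foot: sole shape, 140 mm long, 54 mm wide. From flat on the small foot the last tips on over this edge when leaned about 29 deg more (2 to 3 N near the top), then falls the rest by itself.
- pad_back (a point): Middle of the back end (42 mm wide) of the heel pad's outer face, at +34, 0, +132 mm in the last's frame. Heel pad: D shape, 80 mm long, 58 mm wide. When the last stands as wanted it rests on this end and on the small foot's toe end, 165 mm apart.
- pad_front (a point): Middle of the front end (38 mm wide) of the heel pad's outer face, at -46, 0, +132 mm in the last's frame. At the start it is on top, on the last's -x side, 264 mm above the board, with free space behind and below it: push there towards +x for the first tip.
- shoe: Low brown leather shoe standing on the board, 270 x 96 x 87 mm, toe towards its own -x; origin under its middle. To be left alone.
- tin: Round flat steel polish tin on the board, 77 mm across, 25 mm high; origin at the centre of its underside. To be left alone.
- brush: Shoe brush lying bristles down on the board, 170 x 52 x 44 mm; origin under its middle. To be left alone.
- hammer: Cobbler's hammer lying on the board, wooden handle along x, 250 mm long, head at +x, 31 mm high; origin under the handle's middle. To be left alone.

How it is judged:
By the outcome, as a careful person would: the job done as asked, in the order asked, and still so for the second after the job is handed in, with the robot touching nothing.
It also fails if it takes over 58 s, if anything falls off the work surface, if the arm or the gripper's body presses on something with over 40 N, if the wrist force passes 120 N, or if a joint passes its speed limit or range.

### The arm

A 7-joint arm with a two-finger parallel gripper is mounted at the origin on the work surface. World frame = base frame: x ahead of the robot, y to its left, z up, the work surface at z = 0. Lengths are in m, angles in rad, forces in N, time in s.
With the tool pointing down it reaches from about 0.425 to 0.875 m from the base axis. Payload 8.4 kg.
Tool frame: the origin (TCP) lies at the very end of the fingers, on their centre line; the grasp point (between the pads) lies 19 mm behind it (ctrl.pinch_z is the distance from the TCP to the grasp point, in m); y points along the fingers, z is the direction in which the jaws open and shut, and the axes are right-handed (so a half turn about y gives the same grasp; the last joint's range is limited). The gripper opens to 85 mm and grips with 20 to 120 N. Pads are 22 mm wide; open, the fingers measure 114 mm over their backs; the gripper's body (76 mm by 85 mm) begins 54 mm behind the grasp point. The pads swing forward as they close: fully open they stand 13 mm farther back than shut.
Start: joints at [-1.449, 0.333, 0.04, 1.465, -0.013, 1.343, -0.059], TCP at [0.142, 0.634, 0.231] pointing down, gripper open.
Joint ranges: [-2.58, 2.58], [-0.38, 2.09], [-1.3, 1.39], [0.25, 2.4], [-1.5, 4.64], [0.08, 2.09], [-2.65, 2.65]. Speed limits (rad/s): [2.22, 2.22, 2.79, 2.79, 3.14, 3.14, 3.14].

### API

Orientations are given as a rotation vector (axis times angle).
In Python, from station import ctrl gives the robot as it stands.
- The arm moves only by the shell command python3 -m pendant 'ROWS'. ROWS is JSON, a list of rows, each a list of 7 numbers: the gripper command: -1 is fully open, 1 is shut, values between are in proportion, then the shift along the tool's x, y, z in cm, then the turn, a rotation vector about the tool's x, y, z in degrees. A call has 1 to 8 rows; each row is the pose to reach, as a shift and turn from the pose measured when the call began, along the tool's axes at that moment; what a row does not reach only later rows make up. A row lasts 1/12 s, in which the tool goes at most 41.7 mm and 7.16 degrees, less where a joint would pass 70% of its speed; a pose out of reach is approached as far as the arm can. A call with a gripper value outside its range is refused whole. The fingers move at their own pace and stop on an object; the grip force is fixed at half the most. Time passes only in rows, so rows that repeat a pose let the fingers close. It gives the time, the measured TCP pose, the force and the opening at its end, in the units of the state.
- ctrl.get_obs(): the state, without advancing time (a new reading comes with each control period).
- ctrl.camera(name): name is "side" or "top"; returns a dict with "image" (384x512x3 uint8, red, green, blue), "z_map" (384x512 float32, m along the optical axis (not along the pixel's ray), 0 where there is no reading), "K" (3x3 intrinsics, pixels), "view" (4x4, takes a point from world to camera coordinates). Camera axes: x right, y down, z forward; pixel columns grow to the right and rows downward; lengths in m; the calibration is good to about 2 mm. A picture is of the moment at which its call begins.
- ctrl.close_job(): hands the job in, once; it reports no verdict.
Trained networks look in a picture, given as the dict that the camera call returned (one of the last four; its "shot" number tells which), for a name from the list of things; names that differ only in an ending like _2 or _b are one class to them, and where a whole thing is asked for, a point or a joint stands for the part that bears it (a point fixed in the world has none). Each returns a list of dicts, best first, with "confidence" (0 to 1); they miss things now and then, are a little off and sometimes report something else, mostly with a low value. They report only what shows in the picture. A call takes as long as a camera call.
- ctrl.search_frame(picture, name): "at" ([column, row] as shares, 0 to 1, of the picture: columns of its width, rows of its height, amid what is visible of it).
- ctrl.masks_of(picture, name): "mask" (384x512 bool, what is visible of it) and "at" ([column, row] as shares, 0 to 1, of the picture: columns of its width, rows of its height, amid what is visible of it).
The state is a dict: "time_s": time; "qpos": joint angles; "qvel": joint speeds; "tau": joint torques, N m; "tcp_pos": TCP position; "eef_rot": TCP orientation; "force": force on the tool from outside, world axes, zero at the start; "ft_torque": the same for the moment, N m; "opening": opening from 0.0 (shut) to 1.0 (fully open).
Only numpy, scipy, OpenCV 4.12 (cv2) and the standard library are available. Lean on these libraries where they do the work, as an engineer would, in place of code of your own. Each camera call takes 0.05 s, during which the arm holds its last target. There are 200 camera calls.

## Working session

There is one attempt and no reset: what is moved stays moved. The work goes in short steps, Python scripts to look and compute and a shell command to move; the robot and the scene stay as the last step left them, time stands still between calls to the robot, and variables do not carry over. Pictures are saved under pics/ and viewed, about 8 in all and at most 12, crops included, and the job is handed in when it is done.

```bash
mkdir -p pics; cat > h.py <<'E'
import numpy as np, cv2
from station import ctrl
from scipy.spatial.transform import Rotation as R
def pt(p,at,z=None):
    K,V=p["K"],np.linalg.inv(p["view"]); u,v=at[0]*512,at[1]*384
    if z is None:
        d=p["z_map"][int(v)-1:int(v)+2,int(u)-1:int(u)+2]; d=np.median(d[d>0]) if (d>0).any() else np.nan
        c=np.linalg.inv(K)@[u,v,1]*d
        return (V@[*c,1])[:3]
    r=V[:3,:3]@np.linalg.inv(K)@[u,v,1]; o=V[:3,3]
    return o+r*(z-o[2])/r[2]
def save(p,n): cv2.imwrite(f"pics/{n}.png",p["image"][:,:,::-1])
def cloud(p,m):
    v,u=np.nonzero(m&(p["z_map"]>0)); d=p["z_map"][v,u]
    c=np.linalg.inv(p["K"])@np.array([u+.5,v+.5,np.ones(len(u))])*d
    V=np.linalg.inv(p["view"]); return (V[:3,:3]@c).T+V[:3,3]
E
python3 - <<'E'
from h import *
np.set_printoptions(precision=3,suppress=True)
o=ctrl.get_obs(); print({k:np.round(v,3) for k,v in o.items()})
print(R.from_rotvec(o["eef_rot"]).as_matrix())
ps={n:ctrl.camera(n) for n in("side","top")}
for n,p in ps.items():
    save(p,n+"0"); V=np.linalg.inv(p["view"]); print(n,"cam",V[:3,3],V[:3,2])
    for t in "large_toe small_heel small_toe large_heel pad_back pad_front shoe tin brush hammer last".split():
        r=ctrl.search_frame(p,t)[:2]
        print(t,[(round(q["confidence"],2),np.round(np.array(q["at"])*[512,384]),pt(p,q["at"])) for q in r])
im=np.hstack([ps[n]["image"] for n in ps])[:,:,::-1]
E
```

```text
{'time_s': np.float64(0.0), 'qpos': array([-1.449,  0.334,  0.04 ,  1.466, -0.013,  1.343, -0.059]), 'qvel': array([ 0.001,  0.001, -0.   , -0.001, -0.001, -0.001, -0.002]), 'tau': array([ -0.001, -65.856,   1.365, -40.556,   0.017,   0.012,   0.   ]), 'tcp_pos': array([0.142, 0.634, 0.23 ]), 'eef_rot': array([-1.565,  0.173, -0.173]), 'force': array([-0.406, -0.068,  0.616]), 'ft_torque': array([ 0.   ,  0.044, -0.012]), 'opening': np.float64(1.0)}
[[ 0.976 -0.     0.219]
 [-0.219 -0.002  0.976]
 [ 0.    -1.    -0.002]]
side cam [ 0.201 -0.879  0.825] [ 0.288  0.773 -0.565]
large_toe [(0.7, array([299., 231.]), array([ 0.565, -0.184,  0.161]))]
small_heel [(0.73, array([300., 232.]), array([ 0.568, -0.184,  0.157]))]
small_toe [(0.85, array([301., 232.]), array([ 0.567, -0.188,  0.161]))]
large_heel [(0.69, array([298., 236.]), array([ 0.562, -0.182,  0.145]))]
pad_back [(0.56, array([299., 232.]), array([ 0.564, -0.182,  0.156]))]
pad_front [(0.92, array([300., 236.]), array([ 0.566, -0.188,  0.148]))]
shoe [(0.64, array([227., 166.]), array([0.519, 0.367, 0.073])), (0.46, array([3
[... 692 characters left out ...]
-0.165,  0.285])), (0.58, array([305., 139.]), array([ 0.748, -0.158,  0.061]))]
large_heel [(0.65, array([316., 179.]), array([ 0.548, -0.16 ,  0.285]))]
pad_back [(0.85, array([318., 175.]), array([ 0.56 , -0.165,  0.285]))]
pad_front [(0.78, array([314., 174.]), array([ 0.564, -0.153,  0.283]))]
shoe [(0.79, array([148., 201.]), array([0.518, 0.396, 0.093]))]
tin [(0.81, array([330., 238.]), array([ 0.391, -0.235,  0.048]))]
brush [(0.58, array([306., 139.]), array([ 0.746, -0.163,  0.063]))]
hammer [(0.64, array([314., 176.]), array([ 0.555, -0.154,  0.286])), (0.56, array([360., 155.]), array([ 0.698, -0.365,  0.021]))]
last [(0.86, array([314., 178.]), array([ 0.552, -0.154,  0.284]))]
```

```bash
python3 -c "
import cv2,numpy as np
a=cv2.imread('pics/side0.png');b=cv2.imread('pics/top0.png')
cv2.imwrite('pics/both0.png',cv2.resize(np.hstack([a,b]),(800,300),interpolation=cv2.INTER_AREA))"
```

```text
(no output)
```

View pics/both0.png

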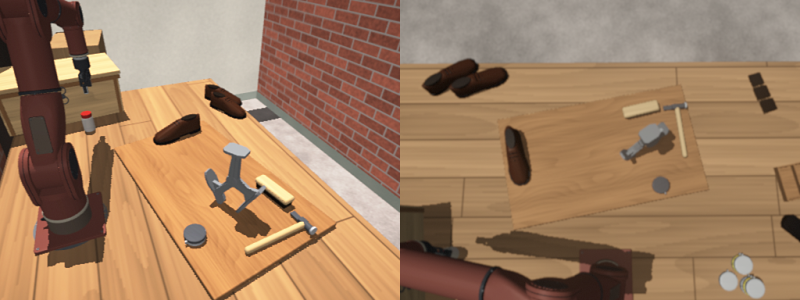

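The side view shows the last at about (305,190) in its own frame's scale, pad up. The shoe is to the left, and the brush, hammer and tin are around the last. Next I'll fit the last's pose from its point cloud.

```bash
python3 - <<'E'
from h import *
np.set_printoptions(precision=3,suppress=True)
C=[]
for n in("side","top"):
    p=ctrl.camera(n); r=ctrl.masks_of(p,"last")[0]; c=cloud(p,r["mask"]); 
    C.append(c)
    if n=="side": side=p
    u=cv2.resize(p["image"][110:260,200:400] if n=="side" else p["image"][120:240,240:400],(400,300),interpolation=cv2.INTER_CUBIC)
    if n=="side": a=u
cv2.imwrite("pics/zoom.png",np.hstack([a,u])[:,:,::-1])
c=np.vstack(C); np.save("c0.npy",c)
print(len(C[0]),len(C[1]))
pad=c[(c[:,2]>.27)&(c[:,2]<.3)]
print("pad z",np.median(pad[:,2]),"mean",pad.mean(0), cv2.minAreaRect(pad[:,:2].astype(np.float32)*1000))
lo=c[(c[:,2]>.03)&(c[:,2]<.2)]
m=lo[:,:2].mean(0); w,v=np.linalg.eigh(np.cov(lo[:,:2].T)); print("lo",m,w,v[:,1],np.degrees(np.arctan2(v[1,1],v[0,1])))
for d,nn in((v[:,1],"long"),):
    s=(c[:,:2]-pad[:,:2].mean(0))@d; t=(c[:,:2]-pad[:,:2].mean(0))@[-d[1],d[0]]
    for z in np.arange(.02,.3,.02):
        k=(c[:,2]>=z)&(c[:,2]<z+.02)
        if k.sum()>3: print(round(z,2),k.sum(),np.percentile(s[k],[1,50,99]),np.percentile(t[k],[1,50,99]))
E
```

```text
2261 1224
pad z 0.28247793384311876 mean [ 0.573 -0.175  0.283] ((574.5444946289062, -173.27162170410156), (61.02410125732422, 83.3987045288086), 33.198001861572266)
lo [ 0.564 -0.171] [0.    0.005] [-0.524  0.852] 121.58043090961843
0.02 118 [-0.153  0.047  0.062] [-0.073  0.006  0.023]
0.04 121 [-0.046  0.055  0.071] [-0.017  0.017  0.028]
0.06 124 [-0.058  0.055  0.082] [0.002 0.018 0.029]
0.08 253 [-0.067  0.064  0.09 ] [-0.022  0.01   0.027]
0.1 403 [-0.081  0.069  0.102] [-0.024  0.006  0.027]
0.12 477 [-0.091  0.013  0.117] [-0.023  0.009  0.025]
0.14 507 [-0.107 -0.037  0.122] [-0.031  0.003  0.022]
0.16 228 [-0.11  -0.014  0.03 ] [-0.028  0.007  0.017]
0.18 80 [-0.015 -0.002  0.023] [-0.008  0.008  0.015]
0.2 78 [-0.015 -0.004  0.017] [-0.006  0.008  0.016]
0.22 80 [-0.015 -0.006  0.015] [-0.01   0.008  0.016]
0.24 64 [-0.016 -0.005  0.013] [-0.013  0.008  0.016]
0.26 109 [-0.041 -0.007  0.041] [-0.031  0.022  0.028]
0.28 816 [-0.039  0.001  0.041] [-0.031 -0.002  0.026]
```

View pics/zoom.png

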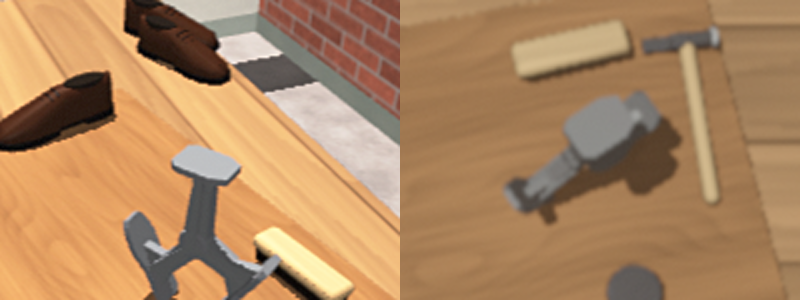

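Pose found: hub is near (0.572, -0.169) with the roll direction at yaw about 122° (+x of the last = (-0.52, 0.85)). I'll go high, then in behind the pad front.

```bash
python3 -m pendant '[[1,3,-4,-3,0,6,0],[1,5,-8,-5,0,12,0],[1,7,-12,-7,0,18,0],[1,9,-16,-9,0,24,0],[1,11,-19,-12,0,30,0],[1,14,-20,-15,0,36,0],[1,17,-20,-18,0,42,0],[1,19,-20,-22,0,45.8,0]]'; python3 - <<'E'
from h import *
o=ctrl.get_obs(); M=R.from_rotvec(o["eef_rot"]).as_matrix(); print(np.round(M,3),o["qpos"])
print((M.T@(np.array([.617,-.241,.43])-o["tcp_pos"])*100).round(1))
E
```

```text
time_s: 2.07
tcp_pos: [0.2661, 0.4141, 0.4284]
eef_rot: [-1.416, 0.799, -0.799]
force: [0.3, -0.1, 0.5]
opening: 0.001
[[ 0.518  0.001  0.855]
 [-0.855  0.003  0.518]
 [-0.002 -1.     0.002]] [-1.32266049 -0.03358878  0.22548051  1.48848461  0.00754502  1.68292942
 -0.55170621]
[74.2 -0.3 -3.9]
```

```bash
python3 -m pendant '[[1,4,0,0,0,0,0],[1,8,0,0,0,0,0],[1,12,0,0,0,0,0],[1,16,0,-1,0,0,0],[1,20,0,-1,0,0,0],[1,24,0,-1,0,0,0],[1,28,0,-2,0,0,0],[1,32,0,-2,0,0,0]]'; python3 -c "
from h import *
print(ctrl.get_obs()['qpos'])"
```

```text
time_s: 2.73
tcp_pos: [0.4147, 0.1274, 0.4283]
eef_rot: [-1.414, 0.8, -0.799]
force: [1.4, 1.5, 0.9]
opening: 0.001
[-1.09293981 -0.2193036   0.56455962  1.61366461  0.11507462  1.70974165
  0.02142736]
```

```bash
python3 -m pendant '[[1,4,0,0,0,0,0],[1,8,0,0,0,0,0],[1,12,0,0,0,0,0],[1,16,0,0,0,0,0],[1,20,0,-1,0,0,0],[1,24,0,-1,0,0,0],[1,28,0,-1.5,0,0,0],[1,32,0,-1.5,0,0,0]]'; python3 -c "
from h import *
o=ctrl.get_obs(); print(o['qpos'],o['qvel'])
M=R.from_rotvec(o['eef_rot']).as_matrix()
print((M.T@(np.array([.617,-.241,.43])-o['tcp_pos'])*100).round(1))"
```

```text
time_s: 3.4
tcp_pos: [0.5674, -0.1546, 0.4282]
eef_rot: [-1.414, 0.797, -0.799]
force: [-0.8, 2.7, 2.5]
opening: 0.003
[-0.65009404  0.27860982  1.11353034  1.30042344 -0.25696164  1.7094353
  0.95668112] [ 1.57618556  1.23393783  0.06970274 -0.83528307 -1.12388671  0.23738801
  1.32466591]
[10.  -0.2 -0.2]
```

```bash
python3 -m pendant '[[1,4,0,0,0,0,0],[1,8,0,0,0,0,0],[1,11,0,0,0,0,0],[1,11,4,0,0,0,0],[1,11,8,0,0,0,0],[1,11,12,0,0,0,0],[1,11,16,0,0,0,0],[1,11,16.5,0,0,0,0]]'; python3 - <<'E'
from h import *
o=ctrl.get_obs(); print(o['qpos'],o['qvel'])
M=R.from_rotvec(o['eef_rot']).as_matrix()
print(np.round(M,3)); h=np.array([.572,-.169]); d=np.array([-.524,.852]); e=o['tcp_pos'][:2]-h
print("s",e@d,"t",e@[-d[1],d[0]])
s,t=ctrl.camera("side"),ctrl.camera("top")
cv2.imwrite("pics/pre.png",np.hstack([cv2.resize(s["image"][90:270,180:420],(400,300)),cv2.resize(t["image"][100:250,230:430],(400,300))])[:,:,::-1])
E
```

```text
time_s: 4.07
tcp_pos: [0.6228, -0.246, 0.2558]
eef_rot: [-1.415, 0.805, -0.791]
force: [-0.4, 0.7, 0.3]
opening: 0.004
[-0.36853302  0.53032533  1.02261286  1.40341835 -0.45268116  1.46297884
  1.18836037] [-0.00886272 -0.00683218  0.01110618 -0.03606054 -0.01219578  0.00934944
 -0.00052043]
[[ 0.519 -0.005  0.855]
 [-0.855  0.008  0.519]
 [-0.009 -1.    -0.   ]]
s -0.09218402381160778 t -0.0029375679947377703
```

View pics/pre.png

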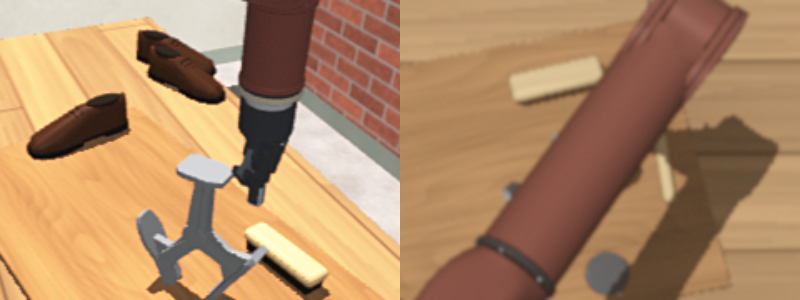

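The fingers hang just behind the pad front (side view, about (255,185); pad at (205,165)), and the last's direction is confirmed. Now I'll push along tool -x.

```bash
python3 -m pendant '[[1,-2,0,0,0,0,0],[1,-3,0,0,0,0,0],[1,-4,0,0,0,0,0],[1,-5,-0.2,0,0,0,0],[1,-6,-0.4,0,0,0,0],[1,-7,-0.6,0,0,0,0],[1,-8,-0.7,0,0,0,0],[1,-9,-0.8,0,0,0,0]]'; python3 - <<'E'
from h import *
s=ctrl.camera("side")
cv2.imwrite("pics/p1.png",cv2.resize(s["image"][90:270,180:420],(400,300))[:,:,::-1])
E
```

```text
time_s: 4.83
tcp_pos: [0.5792, -0.1713, 0.275]
eef_rot: [-1.412, 0.795, -0.801]
force: [0.9, -1.2, 0.5]
opening: -0.007
```

View pics/p1.png

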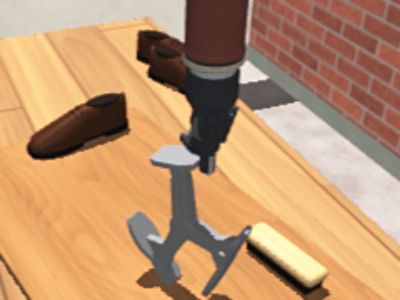

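The last is leaning properly on its small heel. The tip is a bit high, so I'll go on slightly lower.

```bash
python3 -m pendant '[[1,-1,0.6,0,0,0,0],[1,-2,1,0,0,0,0],[1,-3,1,0,0,0,0],[1,-4,1,0,0,0,0],[1,-5,1,0,0,0,0],[1,-5.6,1,0,0,0,0],[1,-6.2,1,0,0,0,0],[1,-6.8,1,0,0,0,0]]'; python3 -m pendant '[[1,0,0,0,0,0,0],[1,1,-1,0,0,0,0],[1,2,-1.5,0,0,0,0]]'; python3 - <<'E'
from h import *
o=ctrl.get_obs(); h=np.array([.572,-.169]); d=np.array([-.524,.852]); e=o['tcp_pos'][:2]-h
print("s",e@d)
s=ctrl.camera("side")
cv2.imwrite("pics/p2.png",cv2.resize(s["image"][90:270,180:420],(400,300))[:,:,::-1])
E
```

```text
time_s: 5.55
tcp_pos: [0.544, -0.1118, 0.2664]
eef_rot: [-1.41, 0.794, -0.801]
force: [-0.5, -0.8, -0.4]
opening: -0.0
time_s: 5.8
tcp_pos: [0.5548, -0.1288, 0.2825]
eef_rot: [-1.409, 0.792, -0.8]
force: [0.1, 0.4, 0.3]
opening: 0.004
s 0.043310553256992665
```

View pics/p2.png

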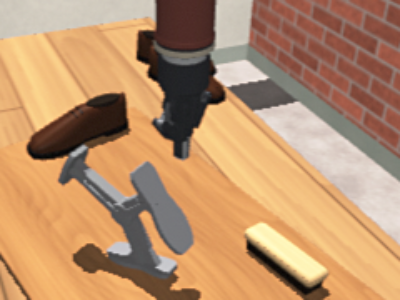

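First tip is done: the last lies on its small foot with the large face towards the fingers. Measuring again.

```bash
python3 -m pendant '[[1,3,0,0,0,0,0],[1,3,0,0,0,0,0],[1,3,0,0,0,0,0],[1,3,0,0,0,0,0]]'; python3 - <<'E'
from h import *
np.set_printoptions(precision=3,suppress=True)
o=ctrl.get_obs(); h=np.array([.572,-.169]); d=np.array([-.524,.852]); n=np.array([-d[1],d[0]])
e=o['tcp_pos'][:2]-h; print("tcp s,t",e@d,e@n,o['qpos'])
for k in range(2):
    p=ctrl.camera("side"); r=ctrl.masks_of(p,"last")[0]; c=cloud(p,r["mask"]); s=(c[:,:2]-h)@d; t=(c[:,:2]-h)@n
    print(r["confidence"])
for z in np.arange(.02,.26,.02):
    q=(c[:,2]>=z)&(c[:,2]<z+.02)
    if q.sum()>3: print(round(z,2),q.sum(),np.percentile(s[q],[1,50,99]),np.percentile(t[q],[1,50,99]))
# large-face points: those on line sloping 60deg
q=(abs(c[:,2]-.02-.212-(s-.0885)*1.732)<.02)
F=c[q]; w,v=np.linalg.eigh(np.cov(F.T)); print(q.sum(),"normal",v[:,0],"yaw",np.degrees(np.arctan2(v[1,0],v[0,0])), "top z",np.percentile(c[:,2],99.5))
k=q&(c[:,2]>.205); print("heel region",np.median(s[k]),np.percentile(t[k],[2,50,98]),c[k].mean(0))
E
```

```text
time_s: 6.18
tcp_pos: [0.5709, -0.1569, 0.2831]
eef_rot: [-1.41, 0.793, -0.804]
force: [-0.4, 0.2, -0.1]
opening: 0.002
tcp s,t 0.010889491761885613 -0.0053474468049760525 [-0.703  0.315  1.136  1.581 -0.296  1.423  1.   ]
0.92
0.67
0.02 198 [0.089 0.153 0.184] [-0.017  0.019  0.031]
0.04 236 [0.049 0.079 0.133] [-0.018  0.011  0.026]
0.06 84 [0.087 0.104 0.13 ] [-0.009  0.01   0.021]
0.08 98 [0.102 0.115 0.142] [-0.01   0.013  0.022]
0.1 112 [0.022 0.127 0.173] [-0.009  0.014  0.022]
0.12 226 [0.023 0.038 0.184] [-0.023  0.014  0.03 ]
0.14 381 [0.04  0.138 0.28 ] [-0.028  0.016  0.034]
0.16 456 [0.056 0.138 0.276] [-0.027  0.015  0.038]
0.18 280 [0.071 0.091 0.27 ] [-0.022  0.011  0.037]
0.2 207 [0.089 0.103 0.264] [-0.024  0.008  0.036]
0.22 145 [0.105 0.114 0.125] [-0.024  0.007  0.031]
0.24 8 [0.122 0.123 0.124] [-0.002  0.009  0.021]
368 normal [ 0.421 -0.66   0.622] yaw -57.48742385028001 top z 0.23913932907223284
  return _methods._mean(a, axis=axis, dtype=dtype,
  ret = ret.dtype.type(ret / rcount)
Traceback (most recent call last):
IndexError: index -1 is out of bounds for axis 0 with size 0
```

```bash
cat > m.py <<'E'
from h import *
np.set_printoptions(precision=3,suppress=True)
h=np.array([.572,-.169]); d=np.array([-.524,.852]); n=np.array([-d[1],d[0]])
p=ctrl.camera("side"); r=ctrl.masks_of(p,"last")[0]; c=cloud(p,r["mask"]); s=(c[:,:2]-h)@d; t=(c[:,:2]-h)@n
print(r["confidence"])
for z in np.arange(.02,.28,.02):
    q=(c[:,2]>=z)&(c[:,2]<z+.02)
    if q.sum()>3: print(round(z,2),q.sum(),np.percentile(s[q],[1,5,50,95,99]),np.percentile(t[q],[1,50,99]))
u=cv2.resize(p["image"][110:250,200:370],(800,600),interpolation=cv2.INTER_CUBIC); cv2.imwrite("pics/m%d.png"%p["shot"],u[:,:,::-1]); print(p["shot"])
E
python3 m.py
```

```text
0.87
0.02 428 [0.046 0.049 0.109 0.176 0.183] [-0.02   0.012  0.03 ]
0.04 84 [0.077 0.079 0.097 0.124 0.13 ] [-0.004  0.009  0.021]
0.06 71 [0.087 0.089 0.096 0.116 0.117] [-0.005  0.013  0.021]
0.08 131 [0.002 0.003 0.098 0.12  0.123] [-0.026  0.011  0.025]
0.1 194 [0.008 0.009 0.017 0.126 0.141] [-0.031  0.01   0.032]
0.12 206 [0.018 0.019 0.027 0.143 0.151] [-0.033  0.016  0.033]
0.14 327 [0.027 0.029 0.094 0.155 0.165] [-0.028  0.014  0.032]
0.16 343 [0.038 0.04  0.096 0.183 0.197] [-0.023  0.011  0.026]
0.18 271 [0.047 0.049 0.176 0.236 0.242] [-0.025  0.013  0.036]
0.2 218 [0.057 0.059 0.068 0.227 0.233] [-0.024  0.011  0.036]
0.22 139 [0.066 0.067 0.076 0.218 0.221] [-0.022  0.01   0.034]
0.24 12 [0.205 0.206 0.211 0.214 0.214] [-0.006  0.012  0.025]
11
```

It was rocking; it has now settled where predicted (heel end at s≈0.087, z≈0.232). Lowering behind the heel end, then the second push.

```bash
python3 -m pendant '[[1,0,3,-0.4,0,0,0],[1,0,6.1,-0.8,0,0,0],[1,-1,6.1,-0.8,0,0,0],[1,-2.5,6.1,-0.8,0,0,0],[1,-4,6.1,-0.8,0,0,0],[1,-4.5,6.1,-0.8,0,0,0],[1,-4.5,6.1,-0.8,0,0,0]]'; python3 m.py; python3 -c "
from m import *
o=ctrl.get_obs(); e=o['tcp_pos'][:2]-h; print('tcp',e@d,e@n,o['tcp_pos'],o['qpos'],R.from_rotvec(o['eef_rot']).as_matrix().round(3))" | tail -6
```

```text
time_s: 7.07
tcp_pos: [0.5416, -0.1193, 0.2224]
eef_rot: [-1.408, 0.789, -0.799]
force: [-1.0, 0.5, 0.7]
opening: -0.002
0.83
0.02 454 [0.045 0.049 0.105 0.176 0.185] [-0.076  0.012  0.032]
0.04 78 [0.078 0.081 0.096 0.117 0.122] [-0.005  0.01   0.021]
0.06 82 [0.09  0.092 0.102 0.122 0.124] [-0.007  0.013  0.021]
0.08 138 [0.006 0.008 0.102 0.126 0.13 ] [-0.024  0.012  0.027]
0.1 219 [0.013 0.014 0.024 0.142 0.153] [-0.029  0.013  0.032]
0.12 230 [0.023 0.025 0.035 0.155 0.17 ] [-0.032  0.018  0.035]
0.14 379 [0.036 0.038 0.115 0.18  0.2  ] [-0.029  0.015  0.032]
0.16 359 [0.047 0.049 0.113 0.247 0.255] [-0.022  0.013  0.038]
0.18 268 [0.059 0.061 0.201 0.243 0.249] [-0.02   0.014  0.039]
0.2 174 [0.07  0.071 0.082 0.234 0.24 ] [-0.015  0.015  0.037]
0.22 114 [0.065 0.082 0.091 0.228 0.229] [-0.013  0.01   0.033]
12Traceback (most recent call last):
  File "<string>", line 2, in <module>
    from m import *
  File "m.py", line 4, in <module>
    p=ctrl.camera("side"); r=ctrl.masks_of(p,"last")[0]; c=cloud(p,r["mask"]); s=(c[:,:2]-h)@d; t=(c[:,:2]-h)@n
                             ~~~~~~~~~~~~~~~~~~~~~~~^^^
IndexError: list index out of range
```

```bash
ls -t pics | head -3
```

```text
m12.png
m11.png
p2.png
```

```bash
python3 -m pendant '[[1,-1,0,0,0,0,0],[1,-2,-0.1,0,0,0,0],[1,-3,-0.4,0,0,0,0],[1,-4,-0.7,0,0,0,0],[1,-5,-0.9,0,0,0,0],[1,-6,-1.1,0,0,0,0],[1,-6.5,-1.2,0,0,0,0]]'; python3 -c "
from h import *
p=ctrl.camera('side'); cv2.imwrite('pics/q.png',cv2.resize(p['image'][90:270,180:420],(400,300))[:,:,::-1])
o=ctrl.get_obs(); e=o['tcp_pos'][:2]-[.572,-.169];print(e@[-.524,.852],o['tcp_pos'])"
```

```text
time_s: 7.85
tcp_pos: [0.5113, -0.0683, 0.2379]
eef_rot: [-1.406, 0.786, -0.811]
force: [3.9, -5.7, 20.5]
opening: 0.001
0.11837432127170273 [ 0.51098345 -0.06758961  0.23784555]
```

View pics/q.png

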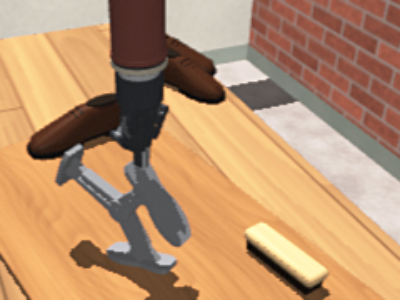

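The tip rode up onto the heel end (fingers at about (145,160) on top of it, 20 N downward reaction). I'll back off, remeasure and go lower on the face.

```bash
python3 -m pendant '[[1,0.5,-1.5,0,0,0,0],[1,3,-2,0,0,0,0],[1,6,-2,0,0,0,0],[1,7,-1,0,0,0,0],[1,7,-1,0,0,0,0],[1,7,-1,0,0,0,0],[1,7,-1,0,0,0,0]]'; python3 -m pendant '[[1,0,0,0,0,0,0],[1,0,0,0,0,0,0],[1,0,0,0,0,0,0],[1,0,0,0,0,0,0],[1,0,0,0,0,0,0],[1,0,0,0,0,0,0]]'; python3 m.py;python3 -c "
from h import *
o=ctrl.get_obs(); e=o['tcp_pos'][:2]-[.572,-.169];print(e@[-.524,.852],e@[-.852,-.524],o['tcp_pos'],o['qpos']); print(R.from_rotvec(o['eef_rot']).as_matrix())"
```

```text
time_s: 8.48
tcp_pos: [0.5468, -0.1277, 0.2484]
eef_rot: [-1.406, 0.787, -0.81]
force: [-0.1, 1.0, 0.5]
opening: 0.001
time_s: 8.98
tcp_pos: [0.5468, -0.1274, 0.2485]
eef_rot: [-1.405, 0.786, -0.81]
force: [-0.6, 0.4, 0.0]
opening: -0.002
0.66
0.02 451 [0.045 0.049 0.106 0.176 0.184] [-0.02   0.011  0.031]
0.04 73 [0.08  0.081 0.095 0.114 0.12 ] [-0.005  0.009  0.02 ]
0.06 83 [0.091 0.092 0.1   0.12  0.123] [-0.008  0.013  0.021]
0.08 135 [0.006 0.007 0.103 0.124 0.129] [-0.021  0.011  0.025]
0.1 218 [0.013 0.014 0.024 0.146 0.155] [-0.03   0.013  0.032]
0.12 238 [0.023 0.025 0.035 0.157 0.173] [-0.031  0.017  0.034]
0.14 362 [0.036 0.038 0.11  0.178 0.191] [-0.026  0.015  0.032]
0.16 348 [0.048 0.05  0.117 0.219 0.252] [-0.021  0.013  0.035]
0.18 267 [0.059 0.061 0.197 0.242 0.245] [-0.023  0.013  0.037]
0.2 206 [0.07  0.072 0.081 0.232 0.237] [-0.023  0.01   0.037]
0.22 115 [0.082 0.084 0.092 0.227 0.229] [-0.018  0.009  0.03 ]
15
0.04852411159877508 -0.0002545077204704963 [ 0.5468023  -0.12754399  0.2484454 ] [-0.87553278  0.25070283  1.22055129  1.71567611 -0.25269354  1.32881865
  0.93648599]
[[ 0.51758252  0.01893017  0.85542386]
 [-0.85560973  0.00403142  0.51760577]
 [ 0.00634979 -0.99981268  0.01828343]]
```

```bash
python3 -m pendant '[[1,0,2.5,-0.4,0,0,0],[1,0,4.8,-0.4,0,0,0],[1,0,4.8,-0.4,0,0,0],[1,-1,4.8,-0.4,0,0,0],[1,-2,4.5,-0.4,0,0,0],[1,-3,4.1,-0.4,0,0,0],[1,-4,3.6,-0.4,0,0,0]]'; python3 -c "
from h import *
p=ctrl.camera('side'); cv2.imwrite('pics/q2.png',cv2.resize(p['image'][90:270,180:420],(400,300))[:,:,::-1])
o=ctrl.get_obs(); e=o['tcp_pos'][:2]-[.572,-.169];print(e@[-.524,.852],o['tcp_pos'],o['force'],o['qpos'])"
```

```text
time_s: 9.67
tcp_pos: [0.5242, -0.0967, 0.2139]
eef_rot: [-1.406, 0.785, -0.814]
force: [1.5, -2.9, 2.9]
opening: 0.001
0.0883652880945042 [ 0.5237276  -0.09497353  0.21434525] [ 1.5212506  -0.53948521  0.73916695] [-1.02721314  0.17000096  1.26109825  1.83262478 -0.1798693   1.24206344
  0.82818086]
```

View pics/q2.png

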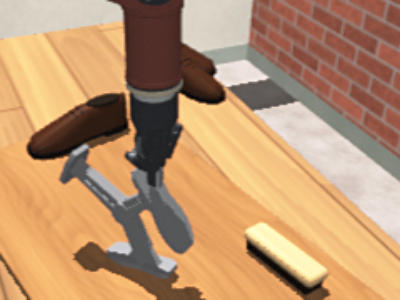

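```bash
python3 m.py | sed -n 1,14p; python3 -c "
from h import *
o=ctrl.get_obs(); e=o['tcp_pos'][:2]-[.572,-.169];print(e@[-.524,.852],o['tcp_pos'],o['force'])"
```

```text
0.95
0.02 217 [0.067 0.085 0.15  0.184 0.271] [-0.148  0.016  0.031]
0.04 224 [0.047 0.049 0.078 0.114 0.134] [-0.018  0.008  0.024]
0.06 88 [0.086 0.091 0.105 0.125 0.13 ] [-0.007  0.01   0.021]
0.08 86 [0.103 0.105 0.115 0.135 0.136] [-0.009  0.012  0.021]
0.1 140 [0.018 0.02  0.122 0.146 0.158] [-0.023  0.01   0.022]
0.12 241 [0.023 0.025 0.037 0.174 0.198] [-0.028  0.014  0.031]
0.14 378 [0.039 0.042 0.129 0.211 0.275] [-0.029  0.013  0.032]
0.16 441 [0.054 0.057 0.143 0.263 0.27 ] [-0.026  0.013  0.035]
0.18 261 [0.07  0.072 0.094 0.261 0.266] [-0.023  0.009  0.035]
0.2 145 [0.082 0.085 0.101 0.258 0.262] [-0.013  0.017  0.034]
0.22 86 [0.093 0.101 0.111 0.254 0.257] [-0.003  0.017  0.028]
17
0.08771274317031318 [ 0.52447703 -0.09527852  0.21362133] [ 2.58243337 -3.7920469   3.21295895]
```

It is leaning about 8° with ~5 N, as planned. Continuing along the arc.

```bash
python3 -m pendant '[[1,-1,-0.3,0,0,0,0],[1,-2,-0.6,0,0,0,0],[1,-3,-0.8,0,0,0,0],[1,-4,-0.9,0,0,0,0]]'; python3 m.py | sed -n 8,14p; python3 -c "
from h import *
o=ctrl.get_obs(); e=o['tcp_pos'][:2]-[.572,-.169];print(e@[-.524,.852],o['tcp_pos'],o['force'],o['qpos'])"
```

```text
time_s: 10.15
tcp_pos: [0.507, -0.0636, 0.2256]
eef_rot: [-1.402, 0.779, -0.819]
force: [3.7, -7.7, 30.5]
opening: 0.0
0.14 406 [0.039 0.043 0.166 0.292 0.296] [-0.031  0.013  0.032]
0.16 505 [0.059 0.062 0.155 0.288 0.291] [-0.034  0.009  0.033]
0.18 300 [0.08  0.084 0.1   0.287 0.293] [-0.032  0.008  0.031]
0.2 176 [0.103 0.105 0.116 0.287 0.29 ] [-0.027  0.007  0.025]
0.22 77 [0.122 0.125 0.138 0.15  0.152] [0.004 0.019 0.027]
0.24 24 [0.143 0.147 0.151 0.156 0.156] [0.002 0.015 0.025]
18
0.1256345246245062 [ 0.50647921 -0.06183846  0.22558679] [ 2.62834511 -5.13296321 19.73760771] [-1.21829878 -0.02835985  1.26977962  1.87135752  0.02164146  1.2503093
  0.59048168]
```

About 18° of lean now, but the tip presses too steeply into the face (20 N up). I'll lift while advancing so friction helps.

```bash
python3 -m pendant '[[1,0.2,-0.5,0,0,0,0],[1,-0.6,-0.9,0,0,0,0],[1,-1.6,-1.2,0,0,0,0]]'; python3 m.py | sed -n 8,14p; python3 -c "
from h import *
o=ctrl.get_obs(); e=o['tcp_pos'][:2]-[.572,-.169];print(e@[-.524,.852],o['tcp_pos'],o['force'],o['qpos'])"
```

```text
time_s: 10.5
tcp_pos: [0.4983, -0.0499, 0.2383]
eef_rot: [-1.4, 0.78, -0.819]
force: [-0.4, -0.6, -1.0]
opening: -0.003
0.14 429 [0.039 0.043 0.175 0.295 0.302] [-0.026  0.016  0.035]
0.16 499 [0.058 0.062 0.154 0.291 0.298] [-0.03   0.011  0.035]
0.18 316 [0.081 0.084 0.101 0.29  0.295] [-0.03   0.01   0.034]
0.2 197 [0.103 0.106 0.12  0.291 0.295] [-0.023  0.006  0.027]
0.22 118 [0.125 0.128 0.137 0.15  0.153] [-0.023  0.013  0.029]
0.24 38 [0.149 0.151 0.156 0.16  0.161] [0.002 0.014 0.029]
19
0.14242599057157307 [ 0.49764385 -0.04756412  0.23791213] [ 1.44168255 -0.17359083 -0.70441143] [-1.22362614 -0.12099953  1.18444092  1.87407307  0.11103919  1.28587214
  0.47629962]
```

```bash
python3 -m pendant '[[1,-1,-0.3,0,0,0,0],[1,-2,-0.5,0,0,0,0],[1,-3,-0.6,0,0,0,0],[1,-3.6,-0.6,0,0,0,0]]'; python3 m.py | sed -n 4,14p; python3 -c "
from h import *
o=ctrl.get_obs(); e=o['tcp_pos'][:2]-[.572,-.169];print(e@[-.524,.852],o['tcp_pos'],o['force'],o['qpos'])"
```

```text
time_s: 10.93
tcp_pos: [0.4784, -0.0165, 0.2435]
eef_rot: [-1.399, 0.779, -0.812]
force: [0.0, 0.2, 0.4]
opening: -0.0
0.06 90 [0.085 0.091 0.116 0.133 0.142] [-0.015  0.018  0.026]
0.08 225 [0.064 0.065 0.099 0.145 0.154] [-0.02   0.009  0.025]
0.1 166 [0.124 0.127 0.153 0.318 0.319] [-0.006  0.014  0.035]
0.12 210 [0.146 0.152 0.189 0.318 0.322] [-0.007  0.019  0.038]
0.14 407 [0.168 0.172 0.254 0.317 0.32 ] [-0.02   0.016  0.037]
0.16 311 [0.062 0.065 0.088 0.317 0.321] [-0.026  0.012  0.035]
0.18 334 [0.084 0.088 0.108 0.316 0.322] [-0.03   0.011  0.036]
0.2 230 [0.116 0.12  0.135 0.155 0.168] [-0.024  0.007  0.033]
0.22 190 [0.15  0.154 0.168 0.185 0.192] [-0.022  0.012  0.033]
0.24 62 [0.182 0.185 0.194 0.202 0.203] [-0.002  0.017  0.031]
20
0.17900945253559478 [ 0.47841583 -0.01645147  0.24324367] [ 0.30982806 -0.70610584 -0.0327957 ] [-1.20328855 -0.20366461  1.04433932  1.90668983  0.17940382  1.31342473
  0.33821026]
```

At about 29–30°, right at the tipping point. A little more.

```bash
python3 -m pendant '[[1,-0.8,0,0,0,0,0],[1,-1.6,0,0,0,0,0],[1,-2.4,0,0,0,0,0],[1,-2.4,-1,0,0,0,0],[1,-1.5,-4,0,0,0,0],[1,-1,-8,0,0,0,0],[1,1,-11,0,0,0,0],[1,3,-12,0,0,0,0]]'; python3 m.py; python3 -c "
from h import *
print(np.linalg.norm(ctrl.get_obs()['force']))"; cd pics; cp $(ls -t m*.png|head -1) fin.png
```

```text
time_s: 11.7
tcp_pos: [0.4921, -0.0429, 0.3683]
eef_rot: [-1.396, 0.774, -0.812]
force: [0.3, 0.2, 0.6]
opening: 0.002
0.95
0.02 81 [0.179 0.181 0.352 0.366 0.477] [-0.226  0.011  0.038]
0.04 82 [0.167 0.169 0.359 0.481 0.508] [-0.206  0.027  0.039]
0.06 173 [0.157 0.161 0.362 0.382 0.386] [-0.019  0.021  0.039]
0.08 216 [0.146 0.152 0.313 0.386 0.389] [-0.01   0.019  0.033]
0.1 274 [0.133 0.143 0.212 0.302 0.317] [-0.002  0.018  0.026]
0.12 253 [0.122 0.126 0.216 0.266 0.277] [-0.009  0.011  0.027]
0.14 92 [0.121 0.123 0.249 0.276 0.278] [-0.009  0.015  0.025]
0.16 49 [0.249 0.251 0.259 0.281 0.285] [0.005 0.017 0.024]
0.18 38 [0.163 0.169 0.258 0.307 0.32 ] [0.003 0.03  0.038]
0.2 664 [0.16  0.165 0.233 0.313 0.323] [-0.023  0.011  0.038]
21
1.4325040041145687
```

View pics/fin.png

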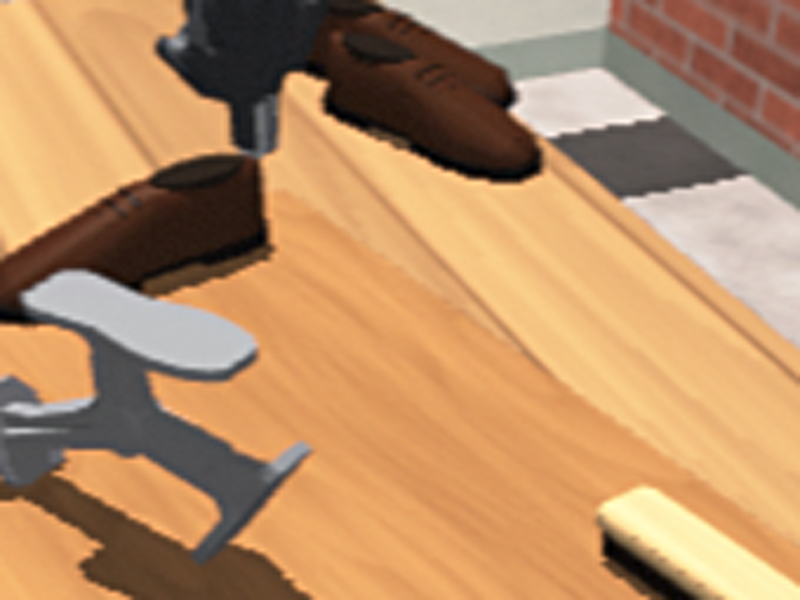

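The large foot is on top. I'll let it settle, then check that it is level and the other objects are unmoved.

```bash
python3 -m pendant '[[1,4,-3,0,0,0,0],[1,6,-5,0,0,0,0],[1,6,-5,0,0,0,0],[1,6,-5,0,0,0,0],[1,6,-5,0,0,0,0],[1,6,-5,0,0,0,0],[1,6,-5,0,0,0,0],[1,6,-5,0,0,0,0]]'; python3 -m pendant '[[1,0,0,0,0,0,0],[1,0,0,0,0,0,0],[1,0,0,0,0,0,0],[1,0,0,0,0,0,0],[1,0,0,0,0,0,0],[1,0,0,0,0,0,0],[1,0,0,0,0,0,0],[1,0,0,0,0,0,0]]'; python3 - <<'E'
from m import *
for k in range(2):
    p=ctrl.camera("side"); c=cloud(p,ctrl.masks_of(p,"last")[0]["mask"]); f=c[c[:,2]>.195]
    A=np.c_[f[:,:2]-f[:,:2].mean(0),np.ones(len(f))]; print("face",len(f),f.mean(0),"slopes",np.linalg.lstsq(A,f[:,2],rcond=None)[0])
T=ctrl.camera("top")
for q in (p,T):
    for x in("shoe","tin","brush","hammer"): print(x,[(round(r["confidence"],2),pt(q,r["at"])) for r in ctrl.search_frame(q,x)[:2]])
cv2.imwrite("pics/end.png",cv2.resize(np.hstack([p["image"],T["image"]]),(800,300),interpolation=cv2.INTER_AREA)[:,:,::-1])
E
```

```text
time_s: 12.47
tcp_pos: [0.5216, -0.0963, 0.4164]
eef_rot: [-1.395, 0.777, -0.814]
force: [-0.1, -1.1, -0.0]
opening: 0.005
time_s: 13.13
tcp_pos: [0.5216, -0.0964, 0.4164]
eef_rot: [-1.395, 0.777, -0.814]
force: [0.1, -0.2, 0.5]
opening: 0.002
0.92
0.02 62 [0.281 0.348 0.353 0.36  0.392] [-0.09   0.016  0.037]
0.04 68 [0.168 0.169 0.358 0.369 0.373] [0.008 0.029 0.04 ]
0.06 169 [0.158 0.162 0.365 0.381 0.385] [-0.019  0.021  0.038]
0.08 213 [0.146 0.152 0.31  0.386 0.388] [-0.012  0.019  0.033]
0.1 280 [0.135 0.142 0.209 0.302 0.314] [-0.002  0.018  0.027]
0.12 235 [0.122 0.125 0.218 0.263 0.274] [-0.007  0.012  0.028]
0.14 88 [0.123 0.125 0.249 0.275 0.277] [-0.004  0.015  0.025]
0.16 46 [0.248 0.25  0.258 0.273 0.28 ] [0.005 0.018 0.025]
0.18 22 [0.203 0.206 0.262 0.284 0.305] [0.015 0.025 0.038]
0.2 653 [0.162 0.168 0.233 0.314 0.323] [-0.025  0.011  0.038]
22
face 668 [0.44  0.027 0.208] slopes [0.031 0.022 0.208]
face 688 [0.439 0.026 0.207] slopes [0.044 0.032 0.207]
shoe [(0.77, array([0.542, 0.37 , 0.069]))]
tin [(0.59, array([ 0.394, -0.263,  0.044]))]
brush [(0.85, array([ 0.745, -0.177,  0.06 ]))]
hammer [(0.57, array([ 0.685, -0.361,  0.038])), (0.5, array([ 0.528, -0.157,  0.018]))]
shoe [(0.92, array([0.516, 0.393, 0.096])), (0.65, array([0.419, 0.055, 0.21 ]))]
tin []
brush [(0.54, array([ 0.738, -0.088,  0.057]))]
hammer [(0.83, array([ 0.647, -0.365,  0.038]))]
```

View pics/end.png

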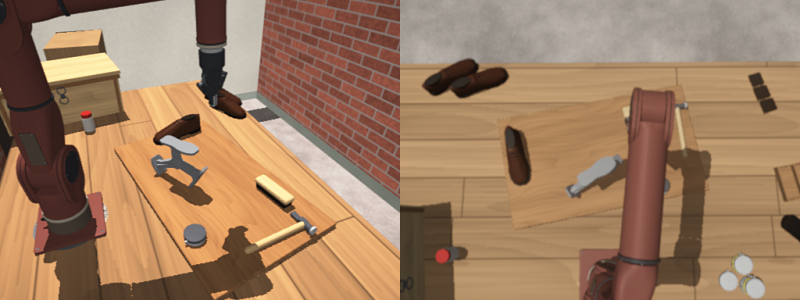

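The last stands on the board with its large face level at z≈0.21. The arm is clear and the other things are in place.

```bash
python3 -c "
from station import ctrl
print(ctrl.close_job())"
```

```text
the job is handed in; nothing more can be done
None
```

The last now stands on its board with the large foot on top. I rolled it over in two tips, pushing only with the shut fingertips, and handed it in at about 13.5 s.

- **First tip:** I pushed at the front of the heel pad. The last leaned over, dropped onto its small foot, rocked a little and came to rest there.
- **Second tip:** I pushed on the large foot's heel end. On the first try the fingertip rode up onto that end, with about 20 N on the tool. I backed off, and the last came back to rest where it had been. The second try, lower on the face, peaked at about 31 N at the wrist until I lifted the tip while advancing. The last then tipped over by itself.

**Last checks:**
- **Large foot:** its outer face measured 0.207–0.208 m above the table, against 0.211 m expected. The fitted slope was about 2–3°, which I put down to camera depth noise rather than a real tilt. Repeated views about 1.5 s apart showed no motion.
- **Robot:** it was clear of everything, with a wrist force near zero.
- **Other things:** in the side view the tin, brush and hammer look where they were, and the top view shows the shoe unmoved.
- **Disagreements:** the arm hid part of the top view, so there the tin was not found and the brush and hammer positions came out shifted. The side-view detections of the shoe also differed by about 2 cm between the start and the end. I read that as detection error, because nothing came near the shoe.

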